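# Hold the reference cell in the photometer's light path

## Task

Take the reading of the amber reference cell: pull it up out of the rack, gripping it only by its two frosted white faces so that the fingers never touch the clear ones, and leave the other two cells standing undisturbed. Turn it so that its clear faces look at the lamp and the detector of the photometer, lower it upright into the square guide between them and press it gently down until the sprung shutter under it is all the way down and the beam is open. Finish like that: the program ends while the gripper still holds the cell down by its frosted faces, for if it were let go the spring would lift it and close the shutter.

Things in the scene. Friction and masses are not known exactly. Their poses are not given: they have to be found in the camera images.
- amber_cell: the amber (orange-brown glass) sealed cell to be measured: 24 x 24 mm square, 85 mm tall plus a flat amber lid 22 x 22 x 4 mm on top, about 90 g. Origin at the centre of its underside, z up the cell. Faces towards its +y and -y are frosted (matt white), those towards +x and -x clear glass. Stands in one of three rack slots (which one varies), 36 mm of it down in the rack
- amber_cell_frost_a: frosted face of the amber cell towards the cell's +y: matt white, 24 mm wide, 82 mm tall, its outside 12 mm from the cell's axis. In the rack the frosted faces look out of the rack's two long sides, where the fingers have room. Same origin and axes as the amber cell
- amber_cell_frost_b: frosted face of the amber cell towards the cell's -y, otherwise alike. Same origin and axes as the amber cell
- amber_cell_clear: the two clear faces of the amber cell (towards the cell's +x and -x), outsides 12 mm from the axis, amber showing through; in the rack they look at the neighbouring cells. The fingers must not touch them. Same origin and axes as the amber cell
- green_cell: green square cell, same build and size as the amber cell with a lid of its own colour, standing in another slot of the rack; origin at the centre of its underside. Stays where it is.
- violet_cell: violet square cell, same build and size as the amber cell with a lid of its own colour, standing in another slot of the rack; origin at the centre of its underside. Stays where it is.
- cell_rack: white rack, fixed, 168 (x) x 56 (y) x 42 mm high, turned a little either way; origin at the centre of its underside, x along its length, z up. Four square slots 27 mm wide at x = -60, -20, +20 and +60 mm, their floor 6 mm above the origin. Cells stand in those at -20, +20 and +60, the slot at -60 is empty. The cells' axes point as the rack's do
- photometer: small open photometer, fixed, turned a little either way: black base plate 92 (x) x 166 (y) mm; origin at the centre of its underside, z up, front towards -x, light beam along y. Pale grey lamp housing with fins at +y (y 31 to 77 mm, top at 70 mm), detector housing at -y (y -77 to -31 mm, top about 69 mm), both x = -28 to +28 mm, with dark snouts; between them the cell guide
- beam_point (a point): point on the beam in the middle of the cell guide, 42 mm above the bench, straight above the photometer's origin. The guide: four aluminium corner angles that leave a 27 mm square, its sides along the photometer's x and y; straight from 20 to 52 mm above the bench, flared outward above, top at 61 mm with a mouth 38 mm wide. Free space beside it towards the photometer's +x and -x
- seat (a point): centre of the top of the black seat at the bottom of the cell guide, on which the cell's underside comes to stand: 38 mm above the bench when the shutter is up (closed), 24 mm when it is fully down (open). Moves straight down with the shutter. An orange tab on it shows in the front window of the guide
- shutter (a joint): how far the seat and the shutter blade on it are pressed down, m: 0 = up, light path closed; 0.014 = fully down, hard stop, light path open (the blade clears the lamp from 0.010 on). A spring pushes it up with about 1.5 N at the top, 5 N at the bottom, more than the cell's weight, so it stays down only while the cell is held down

How it is judged:
By the outcome, as a careful person would: the job done as asked, in the order asked, and still so for the second after the job is handed in, while the arm keeps its last pose, push and grip.
It also fails if it takes over 48 s, if anything falls off the work surface, if the arm or the gripper's body presses on something with over 40 N, if the wrist force passes 120 N, or if a joint passes its speed limit or range.

## Robot

A 6-joint arm with a two-finger parallel gripper is mounted at the origin on the work surface; the furniture and walls round the work are solid. World frame = base frame: x ahead of the robot, y to its left, z up, the work surface at z = 0. Lengths are in m, angles in degrees, forces in N, time in s.
With the tool pointing down it reaches from about 0.325 to 0.9 m from the base axis. Payload 6.1 kg.
Tool frame: the origin (TCP) lies at the very end of the fingers, on their centre line; the grasp point (between the pads) lies 19 mm behind it; z points along the fingers, y is the direction in which the jaws open and shut (so a half turn about z gives the same grasp; the last joint's range is limited). The gripper opens to 85 mm and grips with 20 to 120 N. Pads are 22 mm wide; open, the fingers measure 114 mm over their backs; the gripper's body (76 mm by 85 mm) begins 54 mm behind the grasp point. The pads swing forward as they close: fully open they stand 13 mm farther back than shut.
Start: joints at [-7.225, 12.628, 87.462, -0, 79.91, -7.225], TCP at [0.625, -0, 0.211] pointing down, gripper open.
Joint ranges: [-170.65, 170.65], [-52.31, 119.04], [5.05, 147.46], [-71.25, 251.25], [11.57, 151.72], [-153.62, 153.62]. Speed limits (degrees/s): [147.25, 147.25, 172.46, 180, 180, 180].

## Interface

Orientations are given as a 3x3 rotation matrix whose columns are the frame's x, y, z axes.
In Python, from workcell import r, imaging, trace gives the robot as it stands. Calls block until the motion is done:
- r.move_to(position, orientation): joint-space move of the TCP to a pose.
- r.move_l(position, rate=0.15, attitude=None): straight line of the TCP; attitude=None keeps the orientation; rate is the mean speed in m/s.
- r.goto_joints(angles): joint-space move.
- r.let_go() and r.grasp(effort=None): open the fingers fully, or close them until they stop; effort is the grip in N (None keeps the last).
- r.wait(seconds).
- r.inverse_kinematics(position, orientation): joint angles nearest the present ones, or None.
- r.read_state(): the state.
- imaging.grab_frame(name): name is "scene" or "side" or "wrist"; returns a dict with "color" (420x560x3 uint8, red, green, blue), "z_map" (420x560 float32, m along the optical axis (not along the pixel's ray), 0 where there is no reading), "vertical_fov" (degrees; the focal length in pixels is half the picture's height over the tangent of half this angle, whatever the lens; pixels are square), "cx", "cy" (the principal point, pixels), "R" (3x3) and "t" (3): a world point X has camera coordinates R X + t. Camera axes: x right, y down, z forward; pixel columns grow to the right and rows downward; lengths in m; the calibration is good to about 2 mm. A picture is of the moment at which its call begins.
A pose or a line that the arm cannot do raises r.MotionError and nothing moves.
- r.close_job(): hands the job in, once; it reports no verdict.
Trained networks look in a picture, given as the dict that the camera call returned (one of the last four; its "shot" number tells which), for a name from the list of things; names that differ only in an ending like _2 or _b are one class to them, and where a whole thing is asked for, a point or a joint stands for the part that bears it (a point fixed in the world has none). Each returns a list of dicts, best first, with "p" (0 to 1); they miss things now and then, are a little off and sometimes report something else, mostly with a low value. They report only what shows in the picture. A call takes as long as a camera call.
- trace(picture, target): "mask" (420x560 bool, what is visible of it) and "extent" ([left, top, right, bottom] in pixels, round what is visible of it).
The state is a dict: "time_s": time; "joint_positions": joint angles; "joint_velocities": joint speeds; "joint_efforts": joint torques, N m; "tcp_pos": TCP position; "tool_rot": TCP orientation; "force": force on the tool from outside, world axes, zero at the start; "wrist_torque": the same for the moment, N m; "gripper_width": finger opening in m.
Only numpy, scipy, OpenCV 4.12 (cv2) and the standard library are available. Lean on these libraries where they do the work, as an engineer would, in place of code of your own. Each camera call takes 0.05 s, during which the arm holds its last target.

## Working session

There is one attempt and no reset: what is moved stays moved. The work goes in short steps, each a Python script; the robot and the scene stay as the last script left them, time stands still between calls to the robot, and variables do not carry over. Pictures are saved under pics/ and viewed, and the job is handed in when it is done.

```bash
ls; mkdir -p pics
python3 - <<'E'
from workcell import r, imaging, trace
import cv2, numpy as np
for n in ("scene","side","wrist"):
    f=imaging.grab_frame(n)
    cv2.imwrite(f"pics/{n}0.png",f["color"][:,:,::-1])
    np.savez(f"pics/{n}0.npz",**{k:v for k,v in f.items()})
    print(n,f["vertical_fov"],f["cx"],f["cy"],np.round(f["R"],3).tolist(),np.round(f["t"],3))
    for t in ("amber_cell","green_cell","violet_cell","photometer","cell_rack","amber_cell_frost_a","seat"):
        m=trace(f,t); print(t,[(round(d["p"],2),[int(v) for v in d["extent"]],int(d["mask"].sum())) for d in m[:2]])
        if m: np.save(f"pics/{n}_{t}.npy",m[0]["mask"])
print(r.read_state())
E
```

```text
pics
scene 43.72755058997972 273.3723865711747 206.96708558315177 [[-0.691, -0.723, 0.011], [-0.505, 0.471, -0.723], [0.518, -0.505, -0.69]] [0.357 0.31  0.627]
amber_cell [(0.8, [208, 214, 230, 253], 652)]
green_cell [(0.74, [246, 241, 272, 278], 782), (0.51, [265, 146, 347, 231], 3952)]
violet_cell [(0.69, [225, 227, 252, 269], 742)]
photometer [(0.71, [267, 143, 348, 232], 4078)]
cell_rack [(0.81, [204, 243, 305, 323], 3286)]
amber_cell_frost_a [(0.87, [209, 226, 221, 253], 342), (0.53, [247, 241, 270, 278], 749)]
seat [(0.65, [304, 179, 319, 188], 19)]
side 49.56109166007681 277.72007748488073 210.66506277804854 [[-0.977, 0.215, -0.002], [0.191, 0.862, -0.469], [-0.099, -0.459, -0.883]] [ 0.521 -0.086  0.954]
amber_cell [(0.79, [280, 235, 299, 263], 370)]
green_cell [(0.79, [323, 227, 345, 255], 427), (0.28, [251, 156, 263, 169], 133)]
violet_cell [(0.81, [301, 234, 321, 259], 388)]
photometer [(0.9, [224, 133, 296, 213], 3120), (0.64, [274, 221, 371, 285], 2333)]
cell_rack [(0.66, [272, 223, 372, 283], 2358)]
amber_cell_frost_a [(0.71, [283, 249, 299, 267], 158)]
seat [(0.42, [2
[... 657 characters left out ...]
229e+01, -7.22479140e+00]), 'joint_velocities': array([-0.04274501, -0.02905869, -0.08290925, -0.02068468, -0.12008463,
       -0.08222544]), 'joint_efforts': array([-2.24988794e-04, -4.96865523e+01, -3.89725292e+01, -1.21441649e-04,
        1.14382550e-03,  1.17567600e-05]), 'tcp_pos': array([ 6.24984502e-01, -7.72160269e-06,  2.10885649e-01]), 'tool_rot': array([[ 1.19456366e-05,  1.00000000e+00, -2.11784709e-05],
       [ 1.00000000e+00, -1.19456091e-05,  1.29776668e-06],
       [ 1.29751369e-06, -2.11784864e-05, -1.00000000e+00]]), 'force': array([ 0.07419065, -0.20013113,  0.35764171]), 'wrist_torque': array([-0.01137503, -0.00688799, -0.07242951]), 'gripper_width': 0.08546148570700964}
```

View images.

Run:
```python
import cv2
a=cv2.imread('pics/wrist0.png'); cv2.imwrite('pics/wrist0c.png',cv2.resize(a[20:370,0:300],None,fx=1.7,fy=1.7,interpolation=cv2.INTER_CUBIC))
a=cv2.imread('pics/scene0.png'); cv2.imwrite('pics/scene0c.png',cv2.resize(a[120:340,170:390],None,fx=2.7,fy=2.7,interpolation=cv2.INTER_CUBIC))
```

```text
(no output)
```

View pics/wrist0.png

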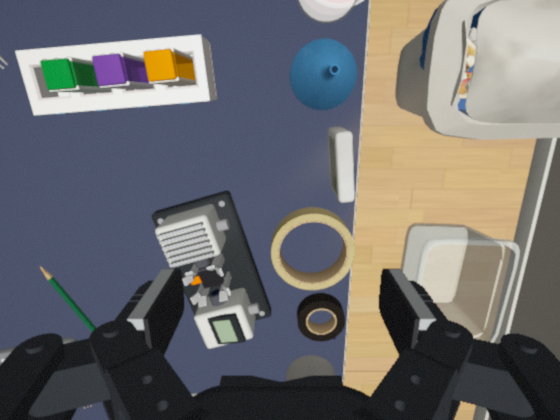

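```bash
cat > geo.py <<'E'
import numpy as np
def K(f):
    h=f["color"].shape[0]; fl=h/2/np.tan(np.radians(float(f["vertical_fov"]))/2); return fl,float(f["cx"]),float(f["cy"])
def cloud(f):
    fl,cx,cy=K(f); z=f["z_map"]; v,u=np.mgrid[:z.shape[0],:z.shape[1]]
    P=np.stack([(u-cx)/fl*z,(v-cy)/fl*z,z],-1)
    W=(P-f["t"])@f["R"]; W[z==0]=np.nan; return W
def project(f,X):
    fl,cx,cy=K(f); c=np.asarray(X)@f["R"].T+f["t"]; return np.stack([fl*c[...,0]/c[...,2]+cx,fl*c[...,1]/c[...,2]+cy],-1)
E
python3 - <<'E'
import numpy as np
from geo import *
for n in ("scene","side","wrist"):
    f=dict(np.load(f"pics/{n}0.npz",allow_pickle=True)); W=cloud(f)
    for t in ("amber_cell","green_cell","violet_cell","photometer","cell_rack"):
        m=np.load(f"pics/{n}_{t}.npy"); P=W[m]; P=P[~np.isnan(P[:,0])]
        top=np.percentile(P[:,2],97); T=P[(P[:,2]>top-.006)]
        print(n,t,"med",np.median(P,0).round(3),"topz",top.round(4),"topmean",T.mean(0).round(4),len(T))
E
```

```text
scene amber_cell med [0.522 0.109 0.079] topz 0.0971 topmean [0.5276 0.1032 0.0951] 198
scene green_cell med [0.443 0.102 0.075] topz 0.0966 topmean [0.4489 0.0969 0.0949] 226
scene violet_cell med [0.484 0.106 0.077] topz 0.0969 topmean [0.4885 0.1003 0.095 ] 219
scene photometer med [ 0.528 -0.09   0.039] topz 0.0706 topmean [ 0.5384 -0.0877  0.0688] 622
scene cell_rack med [0.431 0.114 0.038] topz 0.0444 topmean [0.4465 0.1043 0.0424] 1616
side amber_cell med [0.535 0.109 0.089] topz 0.096 topmean [0.5337 0.1026 0.0939] 172
side green_cell med [0.457 0.103 0.082] topz 0.0962 topmean [0.4545 0.0961 0.0939] 166
side violet_cell med [0.497 0.107 0.086] topz 0.0961 topmean [0.4947 0.0994 0.094 ] 164
side photometer med [ 0.55  -0.086  0.034] topz 0.0695 topmean [ 0.5375 -0.0687  0.0691] 417
side cell_rack med [0.468 0.113 0.04 ] topz 0.0436 topmean [0.4722 0.1037 0.0416] 1412
wrist amber_cell med [0.538 0.101 0.094] topz 0.0968 topmean [0.5326 0.1013 0.095 ] 1017
wrist green_cell med [0.461 0.094 0.093] topz 0.0966 topmean [0.4539 0.0951 0.0949] 1015
wrist violet_cell med [0.5   0.098 0.093] topz 0.0967 topmean [0.4935 0.0982 0.095 ] 1028
wrist photometer med [ 0.554 -0.1    0.045] topz 0.0709 topmean [ 0.5437 -0.0935  0.069 ] 1912
wrist cell_rack med [0.473 0.088 0.042] topz 0.044 topmean [0.4717 0.0953 0.0428] 6406
```

View pics/scene0c.png

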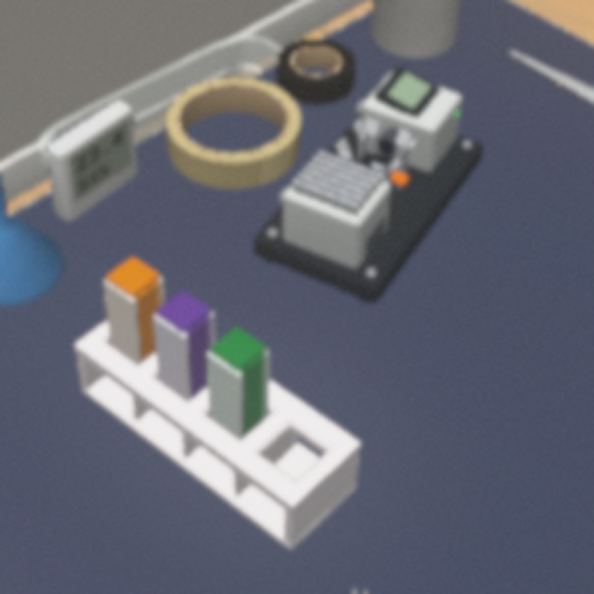

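```bash
cat >> geo.py <<'E'
def Rz_tool(yaw_y):
    "tool down, tool y axis at world angle yaw_y deg"
    a=np.radians(yaw_y); y=np.array([np.cos(a),np.sin(a),0]); z=np.array([0,0,-1.]); return np.stack([np.cross(y,z),y,z],1)
E
python3 - <<'E'
from workcell import r
from geo import *
for nm,p,ys in (("rack",[.533,.1013,.18],(94.5,-85.5)),("phot",[.55,-.09,.16],(22,202))):
    for y in ys:
        q=r.inverse_kinematics(p,Rz_tool(y)); print(nm,y,None if q is None else np.round(q,1),Rz_tool(y)[:,0].round(2))
f=dict(np.load("pics/wrist0.npz",allow_pickle=True)); W=cloud(f)
import cv2
m=(W[...,2]>.066)&(W[...,2]<.074)&(W[...,0]>.45)&(W[...,0]<.65)&(W[...,1]<-.02)
n,l,s,c=cv2.connectedComponentsWithStats(m.astype(np.uint8))
for i in range(1,n):
    if s[i,4]>60: 
        P=W[l==i]; print(s[i],P.mean(0).round(4)); print(cv2.minAreaRect((P[:,:2]*1000).astype(np.float32)))
E
```

```text
rack 94.5 [  2.4   2.7 101.8  -0.   75.5 -92.1] [-1.   -0.08 -0.  ]
rack -85.5 [  2.4   2.7 101.8  -0.   75.5  87.9] [1.   0.08 0.  ]
phot 22 [-17.4   5.8 100.7  -0.   73.4 -39.4] [-0.37  0.93  0.  ]
phot 202 [-17.4   5.8 100.7  -0.   73.4 140.6] [ 0.37 -0.93  0.  ]
[156 222  46  17 190] [ 0.5263 -0.0446  0.0701]
((525.6420288085938, -45.11892318725586), (45.9747428894043, 3.448005437850952), 16.270401000976562)
[159 228  46  16 198] [ 0.528  -0.0507  0.0699]
((527.3541870117188, -51.23180389404297), (46.13943099975586, 3.308476209640503), 16.286678314208984)
[162 234  45  16 194] [ 0.53   -0.0567  0.0699]
((529.4384765625, -57.218505859375), (45.49180221557617, 3.4960269927978516), 16.169288635253906)
[164 239  45  17 196] [ 0.5318 -0.0628  0.0699]
((531.17333984375, -63.524208068847656), (45.9739875793457, 3.681875228881836), 16.471620559692383)
[167 245  44  16 191] [ 0.5331 -0.0691  0.07  ]
((532.9835815429688, -69.54916381835938), (45.64702606201172, 3.746175765991211), 16.3017520904541)
[169 251  45  16 197] [ 0.535  -0.0752  0.0697]
((534.53955078125, -75.64723205566406), (46.02814865112305, 3.7888989448547363), 16.88611602783203)
[216 313  29  30 514] [ 0.5711 -0.1598  0.068 ]
((569.5032958984375, -161.2796630859375), (24.00982666015625, 36.564369201660156), 15.615873336791992)
```

Run:
```python
from workcell import r, imaging, trace
from geo import *
import cv2
def shot(nm):
    f=imaging.grab_frame("wrist"); np.savez(f"pics/{nm}.npz",**f); cv2.imwrite(f"pics/{nm}.png",f["color"][:,:,::-1]); return f
r.move_to([.546,-.112,.17],Rz_tool(16.4)); f=shot("phot1")
r.move_to([.533,.1013,.19],Rz_tool(94.5)); f=shot("rack1")
for t in ("amber_cell","green_cell","violet_cell"):
    m=trace(f,t); print(t,[(round(d["p"],2),[int(v) for v in d["extent"]]) for d in m[:2]])
print(r.read_state()["time_s"],r.read_state()["tcp_pos"])
```

```text
amber_cell [(0.86, [267, 167, 296, 213])]
green_cell [(0.6, [264, 71, 299, 108])]
violet_cell [(0.71, [262, 123, 299, 164])]
3.0 [0.53323698 0.10035537 0.18983755]
```

View pics/phot1.png

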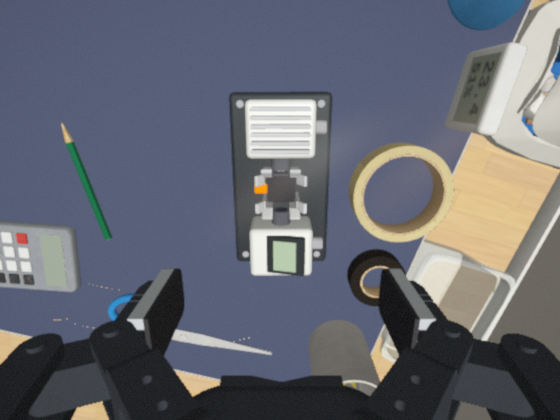

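View pics/rack1.png

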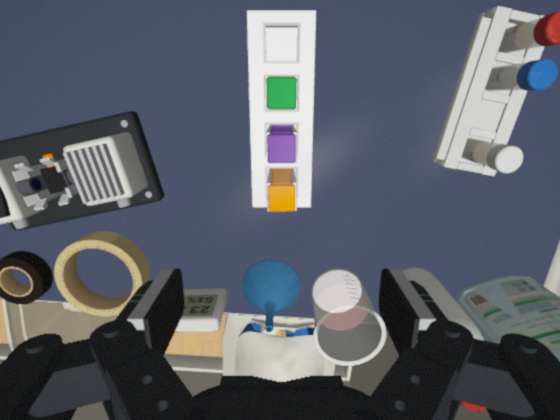

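```bash
cat > fit.py <<'E'
from geo import *
import cv2
def rects(nm,zlo,zhi,cen,rad,minpix=80):
    f=dict(np.load(f"pics/{nm}.npz",allow_pickle=True)); W=cloud(f)
    m=(W[...,2]>zlo)&(W[...,2]<zhi)&(np.hypot(W[...,0]-cen[0],W[...,1]-cen[1])<rad)
    n,l,s,c=cv2.connectedComponentsWithStats(m.astype(np.uint8))
    for i in range(1,n):
        if s[i,4]>minpix:
            P=W[l==i]; rc=cv2.minAreaRect((P[:,:2]*1000).astype(np.float32))
            print(nm,s[i],P.mean(0).round(4),"rect",np.round(rc[0],1),np.round(rc[1],1),round(rc[2],2))
if __name__=="__main__":
    for nm in ("wrist0","rack1"):
        rects(nm,.088,.1,(.49,.1),.1); rects(nm,.036,.048,(.47,.1),.12,300)
    rects("phot1",.06,.075,(.546,-.112),.12,60)
    rects("phot1",.004,.02,(.546,-.112),.12,300)
E
python3 fit.py; python3 -c "
import cv2
a=cv2.imread('pics/phot1.png');cv2.imwrite('pics/phot1c.png',cv2.resize(a[80:290,210:350],None,fx=2.8,fy=2.8,interpolation=cv2.INTER_CUBIC))"
```

```text
wrist0 [ 143   47   37   36 1075] [0.5328 0.1013 0.0948] rect [531.3 101.5] [24.7 24.1] 4.92
wrist0 [  91   52   40   36 1105] [0.4939 0.0981 0.0946] rect [492.4  98.3] [24.5 24.1] 5.16
wrist0 [  40   57   41   35 1124] [0.4542 0.095  0.0945] rect [452.5  95.1] [24.9 24.6] 2.5
wrist0 [  15   34  196   81 6627] [0.4725 0.0954 0.0424] rect [470.9  96.2] [169.8  57. ] 4.48
rack1 [ 265   75   33   35 1121] [0.4517 0.0945 0.0949] rect [451.8  94.6] [23.8 23.7] 4.21
rack1 [265 131  32  32 982] [0.491  0.0977 0.0949] rect [491.8  97.5] [23.8 23.8] 5.24
rack1 [266 181  30  30 871] [0.5297 0.1005 0.0948] rect [531.1 100.5] [24.2 23.5] 4.92
rack1 [ 247   10   68  197 7980] [0.459  0.0947 0.0425] rect [471.6  95.3] [168.5  57. ] 4.44
phot1 [ 245   99   71   59 3970] [ 0.5298 -0.0599  0.0656] rect [530.  -60.7] [55.4 45. ] 16.25
phot1 [ 250  229   61   47 2382] [ 0.56   -0.1624  0.0641] rect [ 560.3 -163.6] [53.8 44.2] 16.23
phot1 [229  92 103  86 583] [ 0.5181 -0.0522  0.0189] rect [532.9 -70.7] [92.1 77. ] 16.38
phot1 [349 142  56  71 371] [ 0.6208 -0.0756  0.0121] rect [624.3 -81.3] [80.1 22.9] 75.65
```

View pics/phot1c.png

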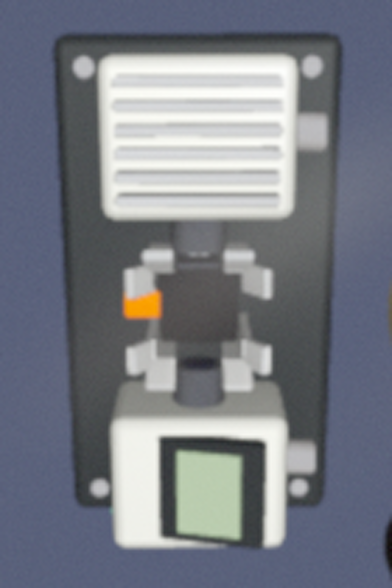

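Run:
```python
from workcell import r, imaging, trace
from geo import *
import cv2
R=Rz_tool(94.55)
def st(n):
    s=r.read_state(); print(n,round(s["time_s"],2),s["tcp_pos"].round(4),s["force"].round(2),s["wrist_torque"].round(3),round(s["gripper_width"],4))
r.move_to([.5312,.1008,.13],R); r.wait(.3); st("above")
r.move_l([.5312,.1008,.055],rate=.08); r.wait(.2); st("down")
r.grasp(effort=40); r.wait(.3); st("grasped")
for n in ("scene","side","wrist"):
    f=imaging.grab_frame(n); cv2.imwrite(f"pics/g_{n}.png",f["color"][:,:,::-1])
a=cv2.imread('pics/g_scene.png');b=cv2.imread('pics/g_side.png')
cv2.imwrite('pics/g_both.png',np.hstack([cv2.resize(a[170:340,150:320],(400,400)),cv2.resize(b[180:300,240:360],(400,400))]))
```

```text
above 3.65 [0.5326 0.1008 0.1319] [-0.77  0.18 -0.05] [0.045 0.011 0.043] 0.0851
down 4.94 [0.5317 0.1008 0.0556] [-0.18 -0.2   0.12] [-0.047  0.028  0.024] 0.0855
grasped 5.83 [0.5314 0.1008 0.0551] [-0.6  -0.16  2.07] [ 0.083 -0.076  0.01 ] 0.0229
```

View pics/g_both.png

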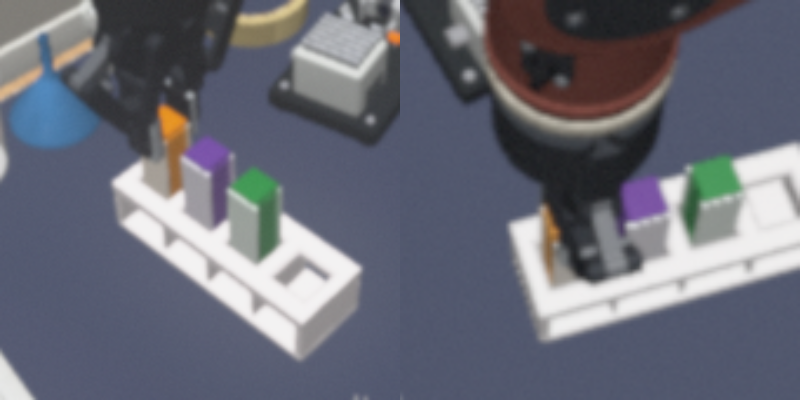

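View pics/g_wrist.png

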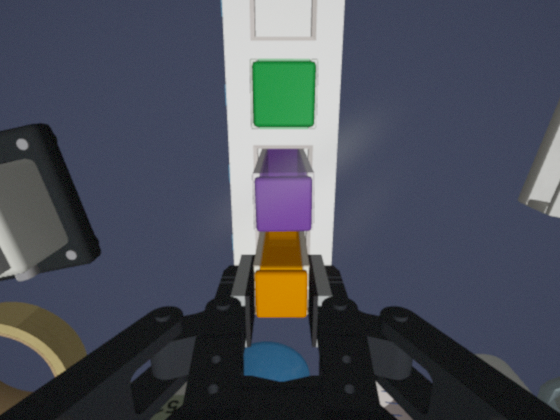

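Run:
```python
from workcell import r, imaging, trace
from geo import *
import cv2
def st(n):
    s=r.read_state(); print(n,round(s["time_s"],2),s["tcp_pos"].round(4),s["force"].round(2),s["wrist_torque"].round(3),round(s["gripper_width"],4)); return s
p=r.read_state()["tcp_pos"]
r.move_l([.5312,.1008,.115],rate=.06); st("lift1")
r.move_l([.5312,.1008,.19],rate=.15); r.wait(.4); s=st("lift2")
f=imaging.grab_frame("wrist"); np.savez("pics/lift.npz",**f); cv2.imwrite("pics/lift.png",f["color"][:,:,::-1])
W=cloud(f); hsv=cv2.cvtColor(f["color"],cv2.COLOR_RGB2HSV)
m=(hsv[...,0]>8)&(hsv[...,0]<25)&(hsv[...,1]>180)&(abs(W[...,2]-.23)<.008)
P=W[m]; print(len(P),P.mean(0)); rc=cv2.minAreaRect((P[:,:2]*1000).astype(np.float32)); print(rc)
T=s["tool_rot"]; print("in tool",T.T@(np.array([rc[0][0]/1000,rc[0][1]/1000,P[:,2].mean()])-s["tcp_pos"]))
```

```text
lift1 7.13 [0.5308 0.1008 0.1145] [ 0.16  0.31 -1.28] [0.031 0.017 0.003] 0.023
lift2 8.18 [0.5309 0.1008 0.1895] [ 0.78 -0.61 -0.64] [ 0.057  0.019 -0.034] 0.0231
2712 [0.52885375 0.10020152 0.22930173]
((530.4622802734375, 100.36369323730469), (24.02010726928711, 21.459970474243164), 4.948801040649414)
in tool [ 0.00053877 -0.00038741 -0.03983969]
```

View pics/lift.png

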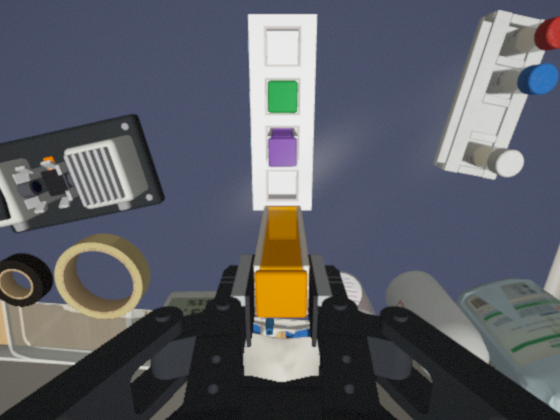

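Run:
```python
from workcell import r, imaging, trace
from geo import *
import cv2
def st(n):
    s=r.read_state(); print(n,round(s["time_s"],2),s["tcp_pos"].round(4),s["force"].round(2),s["wrist_torque"].round(3),round(s["gripper_width"],4)); return s
T=Rz_tool(16.35); tgt=np.array([.5452,-.1121,.0])-T@np.array([.0005,-.0004,0]); tgt[2]=0
print(tgt); np.save("tgt.npy",tgt)
r.move_to(tgt+[0,0,.19],T); r.wait(.4); st("over")
r.move_l(tgt+[0,0,.118],rate=.08); r.wait(.6); st("mouth")
for n in ("scene","side","wrist"):
    f=imaging.grab_frame(n); np.savez(f"pics/m_{n}.npz",**f); cv2.imwrite(f"pics/m_{n}.png",f["color"][:,:,::-1])
a=cv2.imread('pics/m_scene.png');b=cv2.imread('pics/m_side.png')
cv2.imwrite('pics/m_both.png',np.hstack([cv2.resize(a[120:240,240:360],(400,400)),cv2.resize(b[120:220,210:310],(400,400))]))
```

```text
[ 0.54572458 -0.11246718  0.        ]
over 9.56 [ 0.5458 -0.1119  0.1901] [-0.44  0.12  0.05] [ 0.079 -0.009  0.023] 0.0231
mouth 11.21 [ 0.5457 -0.1125  0.118 ] [ 0.55 -0.05 -1.71] [ 0.    -0.029 -0.024] 0.0228
```

View pics/m_both.png

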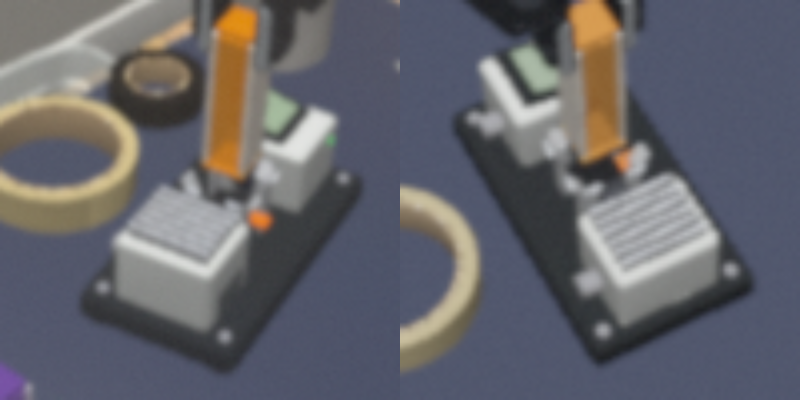

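View pics/m_wrist.png

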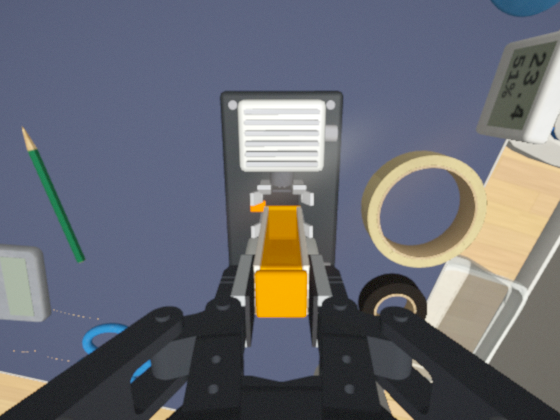

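Run:
```python
from workcell import r
from geo import *
tgt=np.load("tgt.npy")
for z in (.109,.104,.100,.096,.092,.089):
    r.move_l(tgt+[0,0,z],rate=.03); r.wait(.1)
    s=r.read_state(); F=s["force"]; print(z,round(s["time_s"],2),s["tcp_pos"].round(4),F.round(2),s["wrist_torque"].round(3),round(s["gripper_width"],4))
    if np.linalg.norm(F)>6: print("stop"); break
```

```text
0.109 11.91 [ 0.5458 -0.1125  0.109 ] [-0.47 -0.51 -0.71] [ 0.035  0.02  -0.01 ] 0.0231
0.104 12.32 [ 0.5457 -0.1124  0.104 ] [-0.1   0.25 -0.17] [-0.039 -0.025  0.015] 0.0227
0.1 12.71 [ 0.5457 -0.1125  0.0999] [ 0.65  0.49 -1.02] [ 0.034 -0.027  0.015] 0.023
0.096 13.09 [ 0.5457 -0.1125  0.0959] [ 0.81  0.12 -1.25] [-0.019 -0.039  0.002] 0.023
0.092 13.47 [ 0.5457 -0.1125  0.0919] [ 0.92 -0.26 -1.44] [ 0.02  -0.014 -0.063] 0.0227
0.089 13.82 [ 0.5457 -0.1125  0.0889] [ 0.54 -0.71 -0.65] [-0.002  0.007  0.062] 0.023
```

Run:
```python
from workcell import r
from geo import *
tgt=np.load("tgt.npy"); z=.0875
while z>.068:
    r.move_l(tgt+[0,0,z],rate=.02); r.wait(.15)
    F=np.mean([ (r.wait(.02),r.read_state()["force"])[1] for _ in range(4)],0); s=r.read_state(); print(round(z,4),round(s["time_s"],2),s["tcp_pos"].round(4),F.round(2),round(s["gripper_width"],4))
    if F[2]>9 or np.linalg.norm(F[:2])>8: print("stop"); break
    z-=.0015 if z>.0765 else .0005
```

```text
0.0875 14.29 [ 0.5458 -0.1125  0.0875] [ 0.06  0.01 -0.98] 0.0228
0.086 14.76 [ 0.5459 -0.1125  0.0862] [ 0.19 -0.19  0.55] 0.0229
0.0845 15.22 [ 0.5459 -0.1125  0.0846] [0.92 0.04 1.05] 0.0232
0.083 15.69 [ 0.5458 -0.1125  0.0831] [1.29 0.05 1.47] 0.0229
0.0815 16.16 [ 0.5458 -0.1125  0.0815] [ 1.43 -0.35  1.63] 0.0231
0.08 16.62 [ 0.5458 -0.1125  0.0801] [ 1.01 -0.    2.06] 0.0231
0.0785 17.09 [ 0.5458 -0.1125  0.0785] [ 1.35 -0.05  2.6 ] 0.0229
0.077 17.56 [ 0.5458 -0.1125  0.077 ] [ 1.91 -0.24  2.57] 0.023
0.0755 18.02 [ 0.5458 -0.1125  0.0756] [ 1.23 -0.11  3.28] 0.0229
0.075 18.49 [ 0.5458 -0.1125  0.0751] [1.74 0.33 2.97] 0.0228
0.0745 18.96 [ 0.5458 -0.1125  0.0745] [1.38 0.1  3.17] 0.0231
0.074 19.43 [ 0.5458 -0.1125  0.074 ] [1.77 0.08 3.48] 0.0228
0.0735 19.89 [ 0.5458 -0.1125  0.0735] [ 2.03 -0.08  3.69] 0.0231
0.073 20.36 [ 0.5458 -0.1125  0.0731] [1.97 0.45 4.81] 0.023
0.0725 20.82 [ 0.5459 -0.1126  0.073 ] [0.67 0.13 7.97] 0.0226
0.072 21.29 [ 0.546  -0.1126  0.073 ] [-0.54  0.86 10.63] 0.0232
stop
```

Run:
```python
from workcell import r, imaging
from geo import *
import cv2
r.wait(1.0)
for n in ("scene","side","wrist"):
    f=imaging.grab_frame(n); np.savez(f"pics/e_{n}.npz",**f); cv2.imwrite(f"pics/e_{n}.png",f["color"][:,:,::-1])
s=r.read_state(); print(s["time_s"],s["tcp_pos"],s["force"],s["gripper_width"])
W=cloud(f); hsv=cv2.cvtColor(f["color"],cv2.COLOR_RGB2HSV)
m=(hsv[...,0]>8)&(hsv[...,0]<25)&(hsv[...,1]>180)&(abs(W[...,2]-.113)<.008)
P=W[m]; rc=cv2.minAreaRect((P[:,:2]*1000).astype(np.float32)); print(P[:,2].mean(),rc)
print("in tool",s["tool_rot"].T@(np.array([rc[0][0]/1000,rc[0][1]/1000,P[:,2].mean()])-s["tcp_pos"]))
a=cv2.imread('pics/e_scene.png');b=cv2.imread('pics/e_side.png')
cv2.imwrite('pics/e_both.png',np.hstack([cv2.resize(a[120:300,200:380],(400,400)),cv2.resize(b[120:280,220:380],(400,400))]))
```

```text
22.4417 [ 0.54601685 -0.11261893  0.07298045] [-0.37149962  0.88278112 10.22465661] 0.02318448202944947
0.11295455467852926 ((545.6027221679688, -112.46412658691406), (21.487009048461914, 23.770368576049805), 16.377168655395508)
in tool [ 0.00024741 -0.00033937 -0.03997435]
```

View pics/e_both.png

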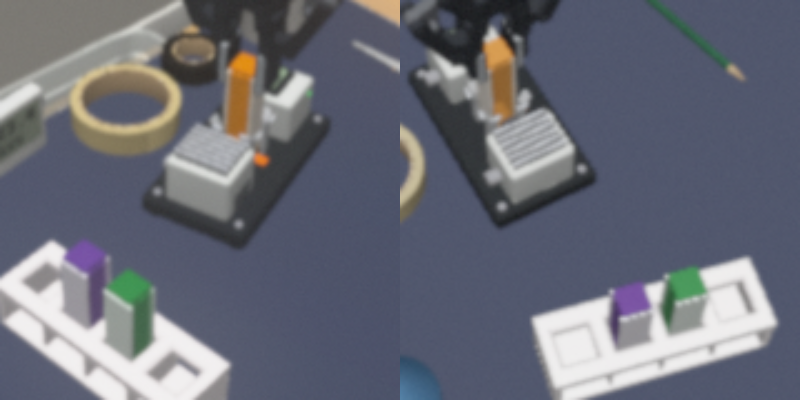

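View pics/e_wrist.png

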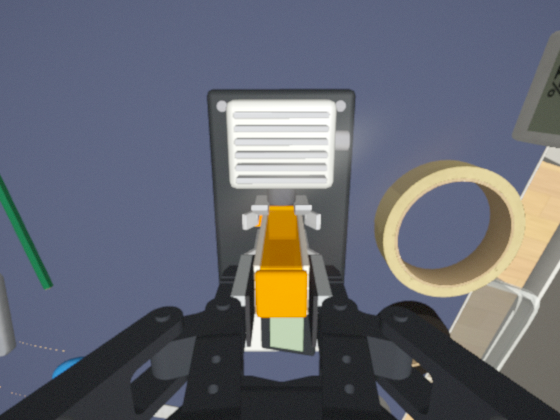

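The pictures show the cell upright in the guide with its lid at 113 mm (24 + 89). It hasn't slipped in the grip. The other two cells are still standing in their slots.

```bash
python3 -c "
from workcell import r
r.close_job(); print('ok')"
```

```text
the job is handed in; nothing more can be done
ok
```

The amber cell is in the photometer and held down with the shutter at its hard stop. I handed the job in with the gripper still holding the cell by its frosted faces.

- **Lift:** I gripped the amber cell at about 40 N on its two frosted faces and lifted it straight out of the rack's end slot. The violet and green cells look upright and in place in the last pictures.
- **Insertion:** I turned the cell so its clear faces look along the beam and lowered it into the guide with almost no sideways force (under 1 N). It met the seat at a TCP height of about 87 mm and stopped hard at 73 mm, which is the full 14 mm of shutter travel.
- **Last checks:** One second later the push was a steady 10 N. The lid top measured 113.0 mm, exactly what a cell standing on a fully lowered seat should give. The cell had not slipped in the grip. The clock was at about 22 s of the 48 s allowed.

No check failed or disagreed. The shutter is judged from heights and forces, because I could not see the blade itself.

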